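Serve the matcha biscuit with the turner

TASK

Pick up the red-handled turner, slide its blade under the green matcha biscuit lying against the low steel rail, and lift the biscuit on the blade. Bring it to the white plate and, from just above it, tip the biscuit gently off so that it lies flat, right way up and well inside the plate, then lay the turner down flat on the bench, clear of the plate. Never touch the biscuit with the gripper, and leave the brown biscuit and the plate where they are.

Things in the scene. Friction and masses are not known exactly. Their poses are not given: they have to be found in the camera images.
- turner_grip (a point): Turner, 150 g: flat steel blade 100 long, 70 wide, 2 thick, lying on the bench; neck; level red handle 18 wide, 20 tall. Point: where to grip, mid-section of the handle, 52 above the blade's underside. x runs from handle to blade, z up. Ahead of the point: neck 30, blade's rear edge 55, front edge 155; handle ends 65 behind. Balances on its blade. Biscuits slide off it beyond 15 deg. (mm)
- matcha_mid (a point): Green round biscuit with pale dots, 70 across, 10 thick, 30 g, loose; lower edge bevelled (4 high, 6 wide) so a blade flat on the bench gets under. Point: its centre, 5 above its underside; z out of its top. At the start x points square at the steel rail (16 high, 1 mm off): pushed that way it stops there and the blade goes under. (mm)
- choco_mid (a point): Dark brown round biscuit of the same size and shape in the same row along the rail, 110 from the green one, centre to centre. Point: its centre. Leave it alone. (mm)
- plate: White round plate, loose, 450 g, 210 across the rim; flat inside to 80 from the centre, inner floor 5 above the bench, rim 14 high. Origin: centre of its underside, z up. (mm)
There are look-alikes about, which are no part of the job. Of the things that look like the part that bears matcha_mid, the largest one is meant. What is shaped like the part that bears turner_grip but blue is not meant.

How it is judged (in metres and radians):
On the way:
1. the green biscuit is carried on the turner, clear of the bench (its centre over 25 mm up), without the gripper touching it (height (world z) of matcha_mid above 0.025 m and contact force between turner and matcha above 0.03 N and contact force between the fingers and matcha below 0.05 N), for 0.2 s.
At the end, for the whole second after the job is handed in: The green biscuit is at rest on the plate's floor, within 50 mm of the plate's centre, right way up and level to 10 degrees; the turner lies at rest with its blade flat on the bench (handle level to 10 degrees, grip point under 62 mm high), touching neither the plate nor the biscuit (horizontal distance between matcha_mid and plate below 0.05 m and angle between each of matcha_mid, turner_grip's own z axis and vertical below 0.17 rad and z of matcha_mid in the frame of plate between 0.005 and 0.018 m and linear speed of each of matcha, turner below 0.02 m/s and height (world z) of turner_grip below 0.062 m and contact force between turner and plate below 0.02 N and contact force between turner and matcha below 0.02 N).
It fails at once if the gripper touches the green biscuit (contact force between the fingers and matcha above 0.2 N).
It fails at once if the green biscuit is flung or dropped from a height (faster than 1.3 m/s) (linear speed of matcha above 1.3 m/s).
It fails at once if the brown biscuit is moved more than 25 mm (distance of choco_mid from where it was at the start of the episode above 0.025 m).
It fails at once if the plate is moved more than 40 mm (distance of plate from where it was at the start of the episode above 0.04 m).
It also fails if it takes over 69 s, if anything falls off the work surface, if the arm or the gripper's body presses on something with over 40 N, if the wrist force passes 120 N, or if a joint passes its speed limit or range.

ROBOT

A 6-joint arm with a two-finger parallel gripper is mounted at the origin on the work surface. World frame = base frame: x ahead of the robot, y to its left, z up, the work surface at z = 0. Lengths are in mm, angles in rad, forces in N, time in s.
With the tool pointing down it reaches from about 275 to 725 mm from the base axis. Payload 15.9 kg.
Tool frame: the origin (TCP) lies where the fingers leave the gripper's body, on its centre line; the fingertips stand 73 mm ahead of it and the grasp point (between the pads) lies 54 mm ahead of it; z points along the fingers, y is the line along which they close (so a half turn about z gives the same grasp; the last joint's range is limited). The gripper opens to 85 mm and grips with 20 to 120 N. Pads are 22 mm wide; open, the fingers measure 114 mm over their backs; the gripper's body (76 mm by 85 mm) begins 54 mm behind the grasp point. The pads swing forward as they close: fully open they stand 13 mm farther back than shut.
Start: joints at [1.208, 0.213, -0.034, 1.323, 0, 1.571], TCP at [177.44, 467.441, 303.906] pointing down, gripper open.
Joint ranges: [-2.98, 2.98], [-0.74, 1.72], [-1.14, 1.35], [-2.1, 2.04], [-1.57, 1.44], [-3.14, 3.14]. Speed limits (rad/s): [1.89, 1.89, 2.39, 2.57, 3.14, 3.14].

INTERFACE

Orientations are given as a unit quaternion [w, x, y, z].
In Python, from workcell import * gives the robot as it stands. The module is installed in compiled form; this text tells all that it offers.
- The arm moves only by the tool arm_command, never from a script. Its argument "motion" is a list of rows, each a list of 5 numbers: the shift along the tool's x, y, z in units of 25 mm (1.0 is 25 mm), then the turn about the tool's z in units of 6 degrees (1.0 is 6 degrees), then the finger opening in mm, from 0 to 85.4. In form: [[tx, ty, tz, twist, fingers], ...]. A call has 1 to 8 rows; each row is the pose to reach, as a shift and turn from the pose commanded when the call began, along the tool's axes at that moment; what a row does not reach only later rows make up. A row lasts 1/12 s, in which the tool goes at most 41.7 mm and 7.16 degrees, less where a joint would pass 70% of its speed; a pose out of reach is approached as far as the arm can. A call with a gripper value outside its range is refused whole. The fingers move at their own pace and stop on an object; "squeeze" is the grip in N (left out, the last holds). Time passes only in rows, so rows that repeat a pose let the fingers close. It gives the time, the measured TCP pose, the force, the opening and the grip force at its end, in the units of the state.
- state(): the state, without advancing time (a new reading comes with each control period).
- camera(name): name is "scene" or "top" or "wrist"; returns the picture (420x560x3 uint8, red, green, blue); there is no depth.
- get_calibration(name): a dict with "K" (3x3 intrinsics, pixels), "view" (4x4, takes a point from world to camera coordinates). Camera axes: x right, y down, z forward; pixel columns grow to the right and rows downward; lengths in mm; the calibration is good to about 2 mm. A picture is of the moment at which its call begins: read the wrist's pose just before it. get_calibration takes no time and is no camera call; for the wrist camera it gives the pose at the moment of the call.
- finish_job(): hands the job in; it is judged then, once.
Trained networks look in the newest picture that a camera, given by its name, has taken for a name from the list of things; names that differ only in an ending like _2 or _b are one class to them, and where a whole thing is asked for, a point or a joint stands for the part that bears it (a point fixed in the world has none). Each returns a list of dicts, best first, with "confidence" (0 to 1); they miss things now and then, are a little off and sometimes report something else, mostly with a low value. They report only what shows in the picture. A call takes as long as a camera call. They do not tell look-alikes from the thing itself.
- search_frame(thing, camera): "bbox" ([left, top, width, height] in pixels, round what is visible of it).
- tip_of(thing, camera): "point" ([row, column] in pixels: a listed point, or the origin of a listed thing).
The state is a dict: "time": time; "qpos": joint angles; "qvel": joint speeds; "joint_efforts": joint torques, N m; "tcp_pos": TCP position; "tool_rot": TCP orientation; "force": force on the tool from outside, world axes, zero at the start; "wrist_torque": the same for the moment, N m; "finger_gap": finger opening in mm; "gripper_force": force on a finger pad.
Only numpy, scipy, OpenCV 4.12 (cv2) and the standard library are available. Lean on these libraries where they do the work, as an engineer would, in place of code of your own. Each camera call takes 0.05 s, during which the arm holds its last target. There are 200 camera calls.

## Working session

There is one attempt and no reset: what is moved stays moved. The work goes in short steps, Python scripts to look and compute and a tool call to move; the robot and the scene stay as the last step left them, time stands still between calls to the robot, and variables do not carry over. Pictures are saved under pics/ and viewed, at most 10 in all, crops included, and the job is handed in when it is done.

Besides the shell and the picture viewer there is one more tool, called after "Call:" by a JSON object that holds its "fn" and its "kwargs", one argument or row to a line. arm_command: Moves the arm, as the interface text tells. Its arguments: {"type":"object","properties":{"motion":{"type":"array","items":{"type":"array","items":{"type":"number"}}},"squeeze":{"type":"number"}},"required":["motion"]}

```bash
mkdir -p pics; cat > h.py <<'E'
from workcell import *
import numpy as np, cv2
from scipy.spatial.transform import Rotation as R
def ray(cam,rc,z):
    c=get_calibration(cam);K=np.array(c["K"]);V=np.array(c["view"])
    d=np.linalg.inv(K)@[rc[1],rc[0],1]; d=V[:3,:3].T@d; o=-V[:3,:3].T@V[:3,3]
    return o+d*(z-o[2])/d[2]
def proj(cam,p):
    c=get_calibration(cam);K=np.array(c["K"]);V=np.array(c["view"])
    q=K@(V[:3,:3]@p+V[:3,3]); return q[1]/q[2],q[0]/q[2]
def save(cam,n):
    im=camera(cam); cv2.imwrite(f"pics/{n}.png",im[:,:,::-1]); return im
E
python3 - <<'E'
from h import *
np.set_printoptions(precision=1,suppress=True)
a=save("top","top0");b=save("scene","scene0")
cv2.imwrite("pics/both.png",cv2.resize(np.vstack([a,b])[:,:,::-1],(0,0),fx=.71,fy=.71))
for cam in("top","scene"):
  for t,z in(("turner_grip",52),("matcha_mid",5),("choco_mid",5),("plate",0)):
    for r in tip_of(t,cam):print(cam,t,round(r["confidence"],2),np.array(r["point"]),ray(cam,r["point"],z))
for t in("turner_grip","matcha_mid"):print(t,[(np.array(r["bbox"]),round(r["confidence"],2)) for r in search_frame(t,"top")])
s=state();print(s["tool_rot"],s["tcp_pos"],s["time"])
E
```

```text
top turner_grip 0.76 [266.6 417.2] [ 257.1 -326.6   52. ]
top turner_grip 0.73 [196.6 295.8] [437.2  -3.5  52. ]
top matcha_mid 0.76 [130.5 150.1] [621.5 407.7   5. ]
top matcha_mid 0.64 [130.8 185.7] [622.3 307.4   5. ]
top matcha_mid 0.52 [157.9 138.8] [543.  436.5   5. ]
top choco_mid 0.65 [130.7 222.4] [624.4 204.    5. ]
top plate 0.89 [147.4 387.7] [ 585.8 -264.     0. ]
scene turner_grip 0.9 [198.9 248.5] [419.1 -19.8  52. ]
scene turner_grip 0.79 [161.  166.1] [ 264.7 -319.8   52. ]
scene matcha_mid 0.84 [288. 375.] [625.2 305.6   5. ]
scene matcha_mid 0.78 [299. 427.] [635.4 407.3   5. ]
scene matcha_mid 0.61 [272.9 441. ] [552.4 442.9   5. ]
scene choco_mid 0.81 [282.3 322.2] [630.2 197.2   5. ]
scene plate 0.77 [245.1 132.9] [ 590.6 -262.     0. ]
turner_grip []
matcha_mid [(array([172.7, 119.5,  26.3,  20.8]), 0.89), (array([131.8, 150.9,  15.9,  10.7]), 0.79), (array([213.7, 119.3,  23.9,  23.5]), 0.16)]
[ 0.   0.2  1.  -0. ] [177.4 467.4 303.9] 0.6
```

View pics/top0.png

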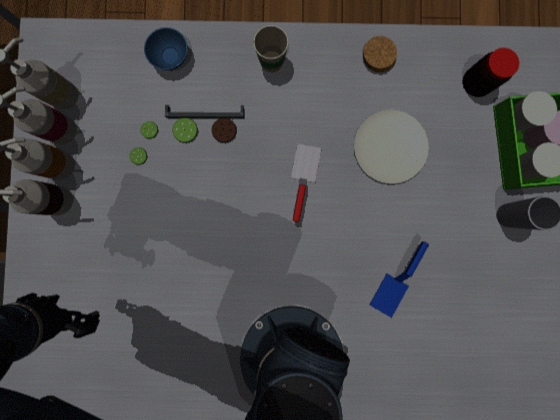

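View pics/scene0.png

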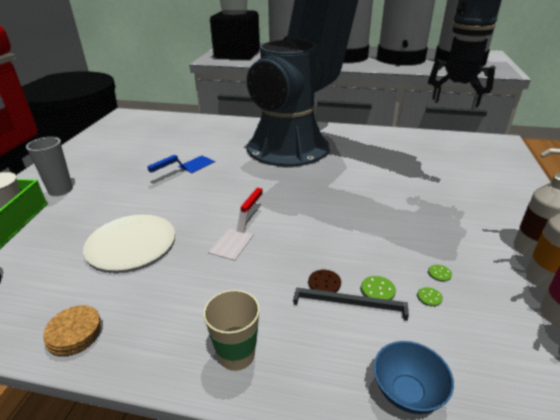

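The top view shows the red turner with its handle at about (203,300) and blade at (163,307). The large green biscuit is at (130,185), the brown one at (130,223), the rail along row 112 and the plate at (147,391). The scene view agrees, and the two smaller green biscuits and the blue turner are decoys. Next I'll refine the turner's axis from the colours.

```bash
cat >> h.py <<'E'
def to(p,yaw):
    """units to bring grasp point to p (mm) with turner axis (handle->blade) at yaw; tool x along +-axis"""
    s=state();q=s["tool_rot"];M=R.from_quat([q[1],q[2],q[3],q[0]]).as_matrix();t=np.array(s["tcp_pos"])
    d=M.T@(np.array(p)+[0,0,54]-t)/25
    cur=np.arctan2(M[1,0],M[0,0]); tw=-(yaw-cur)   # tool z down
    tw=(tw+np.pi/2)%np.pi-np.pi/2
    print("units",d.round(2),"twist",round(np.degrees(tw)/6,2),"x-axis yaw",round(np.degrees(cur),1),"q",np.round(s["qpos"],2),"t",s["time"])
E
python3 - <<'E'
from h import *
np.set_printoptions(precision=1,suppress=True)
im=cv2.imread("pics/top0.png")[:,:,::-1].astype(int)
r,g,b=im[...,0],im[...,1],im[...,2]
m=((r>110)&(g<70)&(b<70)); m[:150]=0
ys,xs=np.nonzero(m);(cx,cy),wh,a=cv2.minAreaRect(np.stack([xs,ys],1).astype(np.float32))
print(cx,cy,wh,a,len(xs))
print("handle box centre",ray("top",(cy,cx),58), [ray("top",(p[1],p[0]),58) for p in cv2.boxPoints(((cx,cy),wh,a))])
m=(np.minimum(np.minimum(r,g),b)>165).astype(np.uint8)
n,l,st,ce=cv2.connectedComponentsWithStats(m)
for i in range(1,n):
  if st[i,4]>300:
    ys,xs=np.nonzero(l==i);c=cv2.minAreaRect(np.stack([xs,ys],1).astype(np.float32));print(st[i],c,ray("top",c[0][::-1],2))
    if st[i,4]<2000:print([ray("top",(p[1],p[0]),2)[:2] for p in cv2.boxPoints(c)])
to([430,-5,200],np.radians(-12))
c=get_calibration("wrist");s=state();V=np.array(c["view"]);print("wristcam pos",-V[:3,:3].T@V[:3,3],V[2,:3],s["tcp_pos"])
E
```

```text
298.6346130371094 202.82691955566406 (4.706786632537842, 35.10478210449219) 11.309932708740234 166
handle box centre [420.3 -10.9  58. ] [array([375.7,   3.7,  58. ]), array([467.4, -13.3,  58. ]), array([465.1, -25.6,  58. ]), array([373.4,  -8.6,  58. ])]
units [-16.1 -14.1   2. ] twist -1.46 x-axis yaw 159.2 q [ 1.2  0.2 -0.   1.3 -0.   1.6] t 0.6
wristcam pos [107.6 493.7 374.3] [ 0.3 -0.1 -1. ] [177.4 467.4 303.9]
```

Call:
{"fn": "arm_command", "kwargs": {
  "motion": [
    [-16.5, -14.35, 0, -1.7, 85],
    [-16.5, -14.35, 0, -1.7, 85],
    [-16.5, -14.35, 0, -1.7, 85],
    [-16.5, -14.35, 0, -1.7, 85],
    [-16.5, -14.35, 0, -1.7, 85],
    [-16.5, -14.35, 0, -1.7, 85],
    [-16.5, -14.35, 0, -1.7, 85],
    [-16.5, -14.35, 0, -1.7, 85]
  ]
}}

```text
time: 1.27
tcp_pos: [334.5, 173.4, 304.2]
tool_rot: [0.0, 0.092, 0.996, 0.0]
force: [2.0, 1.0, 0.2]
finger_gap: 85.2
gripper_force: 0.0
```

```bash
python3 -c "
from h import *
to([437,-14,200],np.radians(169.5))"
```

```text
units [-5.4  -6.62  2.01] twist -0.01 x-axis yaw 169.4 q [ 0.48 -0.04 -0.31  1.3  -0.    0.66] t 1.2667
```

Call:
{"fn": "arm_command", "kwargs": {
  "motion": [
    [-5.4, -6.6, 1, 0, 85],
    [-5.4, -6.6, 2, 0, 85],
    [-5.4, -6.6, 2, 0, 85],
    [-5.4, -6.6, 2, 0, 85],
    [-5.4, -6.6, 2, 0, 85],
    [-5.4, -6.6, 2, 0, 85],
    [-5.4, -6.6, 2, 0, 85],
    [-5.4, -6.6, 2, 0, 85]
  ]
}}

```text
time: 1.93
tcp_pos: [436.4, -12.1, 253.7]
tool_rot: [-0.0, 0.093, 0.996, 0.0]
force: [-0.7, 0.4, 0.3]
finger_gap: 84.8
gripper_force: 0.0
```

```bash
python3 - <<'E'
from h import *
np.set_printoptions(precision=1,suppress=True)
im=save("wrist","w1").astype(int)
for r in tip_of("turner_grip","wrist"):print(r["confidence"],np.array(r["point"]),ray("wrist",r["point"],52))
r,g,b=im[...,0],im[...,1],im[...,2]
m=((r>90)&(g<.5*r)&(b<.5*r)).astype(np.uint8)
n,l,st,ce=cv2.connectedComponentsWithStats(m);i=1+np.argmax(st[1:,4])
ys,xs=np.nonzero(l==i);c=cv2.minAreaRect(np.stack([xs,ys],1).astype(np.float32));print(c)
for p in cv2.boxPoints(c):print(ray("wrist",p[::-1],62))
to([437,-14,52],np.radians(169.5))
E
```

```text
0.83 [205.6 280.4] [433.6 -13.2  52. ]
((280.5, 215.5), (65.0, 21.0), 90.0)
[411.6 -17.2  62. ]
[414.6  -1.1  62. ]
[468.2 -10.7  62. ]
[465.  -27.8  62. ]
units [-0.1 -0.1  5.9] twist -0.01 x-axis yaw 169.5 q [-0.   0.1 -0.3  1.2  0.   0.2] t 2.0333
```

View pics/w1.png

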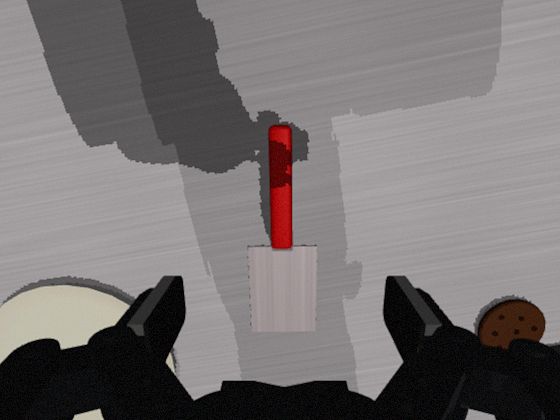

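The wrist view shows the red handle lined up with the tool: column 280, rows 125–248, with the blade below it. The measured grip point is about (436,-14), as expected, so I'll descend and grip.

Call:
{"fn": "arm_command", "kwargs": {
  "motion": [
    [0, -0.05, 1.6, 0, 85],
    [0, -0.05, 3.2, 0, 85],
    [0, -0.05, 4.6, 0, 85],
    [0, -0.05, 5.6, 0, 85],
    [0, -0.05, 5.9, 0, 85],
    [0, -0.05, 5.9, 0, 85],
    [0, -0.05, 5.9, 0, 60]
  ],
  "squeeze": 100
}}

```text
time: 2.62
tcp_pos: [436.8, -12.4, 107.7]
tool_rot: [0.0, 0.092, 0.996, 0.0]
force: [0.7, 0.5, 0.7]
finger_gap: 75.0
gripper_force: 0.0
```

Call:
{"fn": "arm_command", "kwargs": {
  "motion": [
    [0, 0, 0, 0, 0],
    [0, 0, 0, 0, 0],
    [0, 0, 0, 0, 0],
    [0, 0, 0, 0, 0],
    [0, 0, 0, 0, 0],
    [0, 0, 0, 0, 0],
    [0, 0, 0, 0, 0],
    [0, 0, 0, 0, 0]
  ],
  "squeeze": 100
}}

```text
time: 3.28
tcp_pos: [436.6, -13.0, 106.9]
tool_rot: [0.0, 0.092, 0.996, 0.0]
force: [-1.8, -0.1, 7.9]
finger_gap: 16.7
gripper_force: 97.5
```

Call:
{"fn": "arm_command", "kwargs": {
  "motion": [
    [0, 0, -0.4, 0, 0],
    [0, 0, -1, 0, 0],
    [0, 0, -2, 0, 0],
    [0, 0, -3, 0, 0],
    [0, 0, -4, 0, 0],
    [0, 0, -4, 0, 0],
    [0, 0, -4, 0, 0]
  ]
}}

```text
time: 3.87
tcp_pos: [437.0, -13.0, 207.3]
tool_rot: [0.001, 0.092, 0.996, 0.0]
force: [0.1, 0.4, -1.8]
finger_gap: 16.6
gripper_force: 97.7
```

```bash
python3 - <<'E'
from h import *
np.set_printoptions(precision=1,suppress=True)
save("wrist","w2")
for cam in("top",):
  a=camera(cam)
  for t,z in(("matcha_mid",5),("choco_mid",5)):
    for r in tip_of(t,cam):print(cam,t,round(r["confidence"],2),np.array(r["point"]),ray(cam,r["point"],z))
  im=a.astype(int);m=((im.max(2)<75)).astype(np.uint8);m[:95]=0;m[125:]=0;m[:,:150]=0;m[:,260:]=0
  ys,xs=np.nonzero(m);k=np.polyfit(xs,ys,1);print(len(xs),xs.min(),xs.max(),k)
  for x in(175,235):print(ray(cam,(np.polyval(k,x),x),10))
s=state();print(s["force"],s["wrist_torque"],s["finger_gap"],s["tcp_pos"])
to([480,306,100],np.pi)
E
```

```text
top matcha_mid 0.8 [127.3 184.8] [632.3 310.3   5. ]
top matcha_mid 0.74 [133.  150.9] [614.4 405.2   5. ]
top matcha_mid 0.74 [159.9 141.2] [537.4 429.5   5. ]
top choco_mid 0.89 [131.5 222.8] [622.1 202.8   5. ]
628 165 244 [  0.  106.2]
[667.4 337.7  10. ]
[662.3 168.8  10. ]
[-0.1 -0.5 -1.5] [0.1 0.1 0. ] 16.440596337006845 [435.7 -13.  205.4]
units [ 0.6 12.9  2. ] twist -1.76 x-axis yaw 169.4 q [-0.   0.1 -0.4  1.1 -0.   0.1] t 4.0667
```

View pics/w2.png

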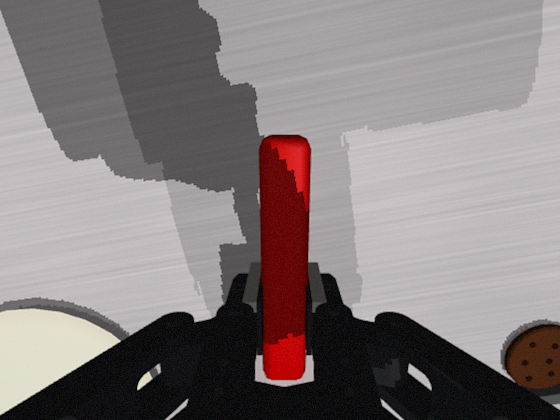

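The turner is held with a 16.5 mm gap, and the handle is straight between the pads. Next is a closer look at the biscuit row and the rail.

Call:
{"fn": "arm_command", "kwargs": {
  "motion": [
    [-0.5, 1.2, -0.5, -0.5, 0],
    [-1, 2.6, -1.1, -1, 0],
    [-1.6, 4.2, -1.7, -1.5, 0],
    [-2.1, 5.7, -2.2, -1.75, 0],
    [-2.5, 7.1, -2.75, -1.75, 0],
    [-2.5, 7.1, -2.75, -1.75, 0],
    [-2.5, 7.1, -2.75, -1.75, 0],
    [-2.5, 7.1, -2.75, -1.75, 0]
  ]
}}

```text
time: 4.73
tcp_pos: [529.9, 149.9, 273.9]
tool_rot: [-0.001, 0.0, 1.0, -0.0]
force: [0.1, 0.0, -3.0]
finger_gap: 16.3
gripper_force: 98.2
```

```bash
python3 - <<'E'
from h import *
np.set_printoptions(precision=1,suppress=True)
save("wrist","w3");cam="wrist"
for t,z in(("matcha_mid",5),("choco_mid",5)):
    for r in tip_of(t,cam):print(cam,t,round(r["confidence"],2),np.array(r["point"]),ray(cam,r["point"],z))
s=state();print(s["tcp_pos"],s["qpos"])
E
```

```text
wrist matcha_mid 0.86 [273.6 526.3] [622.6 414.4   5. ]
wrist matcha_mid 0.59 [276.  430.6] [625.2 310.    5. ]
wrist choco_mid 0.64 [280.8 331.8] [631.  201.8   5. ]
[529.8 149.1 274.6] [ 0.3  0.3  0.   1.3 -0.   0.3]
```

View pics/w3.png

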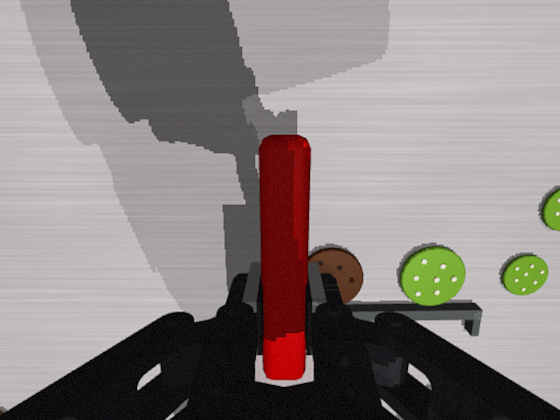

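The view shows the large green biscuit at (275,432), the brown one at (275,333), and the rail just behind them with its near edge from about (307,360) to (302,475). I'll segment both biscuits and the rail edge.

```bash
python3 - <<'E'
from h import *
np.set_printoptions(precision=1,suppress=True)
im=cv2.imread("pics/w3.png")[:,:,::-1].astype(int);cam="wrist"
r,g,b=im[...,0],im[...,1],im[...,2]
m=((g>r+25)&(g>b+50)).astype(np.uint8);m=cv2.morphologyEx(m,cv2.MORPH_CLOSE,np.ones((9,9)))
cs,_=cv2.findContours(m,0,2);c=max(cs,key=cv2.contourArea);P=np.array([ray(cam,(p[0][1],p[0][0]),8)[:2] for p in c])
print("green",cv2.minEnclosingCircle(P.astype(np.float32)),P.min(0),P.max(0))
m=((im.max(2)<110)).astype(np.uint8)
top=[];bot=[]
for x in range(372,470,4):
    col=m[292:325,x];ys=np.nonzero(col)[0]+292
    if len(ys):top.append((x,ys[0]));bot.append((x,ys[-1]))
print(top,bot)
for nm,e in(("near",top),("far",bot)):
    e=np.array(e);k=np.polyfit(e[:,0],e[:,1],1)
    for x in(380,465):print(nm,x,np.polyval(k,x),ray(cam,(np.polyval(k,x),x),16))
E
```

```text
green ((624.905517578125, 310.6014404296875), 35.597442626953125) [590.2 276. ] [659.8 345.3]
[(372, np.int64(302)), (376, np.int64(303)), (380, np.int64(303)), (384, np.int64(301)), (388, np.int64(303)), (392, np.int64(301)), (396, np.int64(303)), (400, np.int64(303)), (404, np.int64(303)), (408, np.int64(301)), (412, np.int64(302)), (416, np.int64(303)), (420, np.int64(305)), (424, np.int64(305)), (428, np.int64(306)), (432, np.int64(306)), (436, np.int64(305)), (440, np.int64(304)), (444, np.int64(303)), (448, np.int64(302)), (452, np.int64(302)), (456, np.int64(302)), (460, np.int64(302)), (464, np.int64(302)), (468, np.int64(302))] [(372, np.int64(324)), (376, np.int64(324)), (380, np.int64(324)), (384, np.int64(324)), (388, np.int64(324)), (392, np.int64(324)), (396, np.int64(324)), (400, np.int64(324)), (404, np.int64(324)), (408, np.int64(324)), (412, np.int64(324)), (416, np.int64(324)), (420, np.int64(319)), (424, np.int64(319)), (428, np.int64(319)), (432, np.int64(319)), (436, np.int64(319)), (440, np.int64(319)), (444, np.int64(319)), (448, np.int64(319)), (452, np.int64(319)), (456, np.int64(319)), (460, np.int64(318)), (464, np.int64(324)), (468, np.int64(324))]
near 380 302.7676923076922 [652.  253.6  16. ]
near 465 303.176346153846 [652.8 346.3  16. ]
far 380 323.9523076923077 [678.6 255.7  16. ]
far 465 319.2936538461538 [673.  349.3  16. ]
```

Call:
{"fn": "arm_command", "kwargs": {
  "motion": [
    [0.9, 1.1, 0.5, -0.1, 0],
    [2.0, 2.5, 1.3, -0.25, 0],
    [3.1, 3.9, 2.4, -0.25, 0],
    [4.1, 5.2, 3.4, -0.25, 0],
    [4.8, 6.2, 4.4, -0.25, 0],
    [4.8, 6.2, 4.4, -0.25, 0],
    [4.8, 6.2, 4.4, -0.25, 0]
  ]
}}

```text
time: 5.47
tcp_pos: [407.3, 305.7, 162.3]
tool_rot: [-0.002, -0.013, 1.0, -0.001]
force: [-0.5, -0.9, -2.4]
finger_gap: 16.6
gripper_force: 98.3
```

Call:
{"fn": "arm_command", "kwargs": {
  "motion": [
    [0, 0, 0.9, 0, 0],
    [0, 0, 1.5, 0, 0],
    [0, 0, 1.9, 0, 0],
    [0, 0, 2.15, 0, 0],
    [0, 0, 2.2, 0, 0],
    [0, 0, 2.2, 0, 0]
  ]
}}

```text
time: 5.97
tcp_pos: [410.9, 304.8, 110.4]
tool_rot: [0.0, -0.012, 1.0, -0.0]
force: [-0.4, 1.2, -1.5]
finger_gap: 16.7
gripper_force: 98.3
```

```bash
python3 - <<'E'
from h import *
np.set_printoptions(precision=1,suppress=True)
s=state();print(s["tcp_pos"],s["force"],s["wrist_torque"])
to([410,305,52],np.radians(181.5))
a=save("top","top4");b=save("wrist","w4");c=save("scene","scene4")
cv2.imwrite("pics/v4.png",np.hstack([cv2.resize(a[80:230,120:320],(400,300),interpolation=cv2.INTER_CUBIC),cv2.resize(c[150:320,260:487],(400,300),interpolation=cv2.INTER_CUBIC)])[:,:,::-1])
E
```

```text
[410.9 304.8 110.4] [-0.4  1.2 -1.5] [ 0.   0.1 -0. ]
units [0.  0.  0.2] twist -0.02 x-axis yaw -178.6 q [ 0.6  0.4 -0.3  0.9 -0.   0.6] t 5.9667
```

View pics/v4.png

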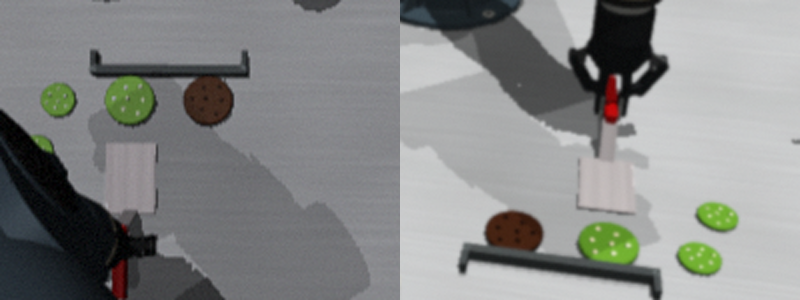

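The crops show the blade flat and centred on the green biscuit (column 131 for both in the top view), with the rail straight ahead. I'll lower it onto the bench.

Call:
{"fn": "arm_command", "kwargs": {
  "motion": [
    [0, 0, 0.1, 0, 0],
    [0, 0, 0.16, 0, 0],
    [0, 0, 0.16, 0, 0],
    [0, 0, 0.16, 0, 0]
  ]
}}

```text
time: 6.45
tcp_pos: [411.0, 305.5, 106.8]
tool_rot: [0.001, -0.012, 1.0, 0.0]
force: [-1.8, -1.3, 8.5]
finger_gap: 16.4
gripper_force: 99.9
```

```bash
python3 -c "
from h import *
s=state();print(s['tcp_pos'],s['force'],s['wrist_torque'])"
```

```text
[411.02000928 305.45883973 106.83175195] [-1.80939384 -1.31895606  8.54738379] [-0.26061755  0.03492118 -0.03265182]
```

Call:
{"fn": "arm_command", "kwargs": {
  "motion": [
    [-0.4, 0, 0, 0, 0],
    [-0.8, 0, 0, 0, 0],
    [-1.2, 0, 0, 0, 0],
    [-1.5, 0, 0, 0, 0],
    [-1.8, 0, 0, 0, 0],
    [-2.1, 0, 0, 0, 0],
    [-2.4, 0, 0, 0, 0],
    [-2.4, 0, 0, 0, 0]
  ]
}}

```text
time: 7.12
tcp_pos: [472.1, 307.1, 106.9]
tool_rot: [0.001, -0.012, 1.0, 0.001]
force: [3.0, -0.5, 3.6]
finger_gap: 16.6
gripper_force: 99.2
```

Call:
{"fn": "arm_command", "kwargs": {
  "motion": [
    [-0.25, 0, 0, 0, 0],
    [-0.5, 0, 0, 0, 0],
    [-0.75, 0, 0, 0, 0],
    [-1.0, 0, 0, 0, 0],
    [-1.15, 0, 0, 0, 0],
    [-1.15, 0, 0, 0, 0]
  ]
}}

```text
time: 7.62
tcp_pos: [500.4, 307.8, 106.9]
tool_rot: [0.001, -0.012, 1.0, 0.0]
force: [1.6, -0.6, 3.9]
finger_gap: 16.5
gripper_force: 99.4
```

```bash
python3 - <<'E'
from h import *
np.set_printoptions(precision=1,suppress=True)
s=state();print(s["tcp_pos"],s["force"])
a=save("top","top5");c=save("scene","scene5")
cv2.imwrite("pics/v5.png",np.hstack([cv2.resize(a[80:230,120:320],(400,300),interpolation=cv2.INTER_CUBIC),cv2.resize(c[150:320,260:487],(400,300),interpolation=cv2.INTER_CUBIC)])[:,:,::-1])
E
```

```text
[500.4 307.8 106.9] [ 1.6 -0.6  3.9]
```

View pics/v5.png

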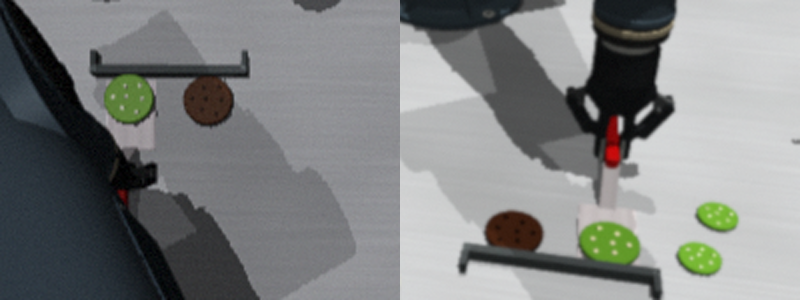

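The blade is fully under the green biscuit, with only the blade's rear strip showing behind it, and the brown biscuit hasn't moved. I'll lift gently.

Call:
{"fn": "arm_command", "kwargs": {
  "motion": [
    [0, 0, -0.1, 0, 0],
    [0, 0, -0.3, 0, 0],
    [0, 0, -0.6, 0, 0],
    [0, 0, -0.95, 0, 0],
    [0, 0, -1.3, 0, 0],
    [0, 0, -1.65, 0, 0],
    [0, 0, -1.9, 0, 0],
    [0, 0, -2.0, 0, 0]
  ]
}}

```text
time: 8.38
tcp_pos: [499.7, 307.7, 157.7]
tool_rot: [0.001, -0.012, 1.0, 0.0]
force: [0.1, -0.3, -1.4]
finger_gap: 16.5
gripper_force: 98.3
```

Call:
{"fn": "arm_command", "kwargs": {
  "motion": [
    [0.05, 0, 0, 0, 0],
    [0.2, 0, -0.1, 0, 0],
    [0.4, 0, -0.2, 0, 0],
    [0.7, 0, -0.3, 0, 0],
    [1.0, 0, -0.3, 0, 0],
    [1.2, 0, -0.3, 0, 0],
    [1.3, 0, -0.3, 0, 0],
    [1.3, 0, -0.3, 0, 0]
  ]
}}

```text
time: 9.05
tcp_pos: [466.1, 306.6, 163.7]
tool_rot: [-0.0, -0.013, 1.0, -0.0]
force: [0.6, -0.5, -1.6]
finger_gap: 16.4
gripper_force: 98.3
```

```bash
python3 - <<'E'
from h import *
np.set_printoptions(precision=1,suppress=True)
s=state();print(s["tcp_pos"],s["force"])
a=save("top","top6");c=save("scene","scene6")
for cam in("top","scene"):
  for r in tip_of("matcha_mid",cam):print(cam,round(r["confidence"],2),np.array(r["point"]),ray(cam,r["point"],67))
  for r in tip_of("plate",cam):print(cam,round(r["confidence"],2),np.array(r["point"]),ray(cam,r["point"],3))
cv2.imwrite("pics/v6.png",np.hstack([cv2.resize(a[80:230,120:320],(400,300),interpolation=cv2.INTER_CUBIC),cv2.resize(c[150:320,260:487],(400,300),interpolation=cv2.INTER_CUBIC)])[:,:,::-1])
# plate rim fit
m=(a.min(2)>150).astype(np.uint8);m[:, :340]=0;m[:,440:]=0;m=cv2.morphologyEx(m,cv2.MORPH_OPEN,np.ones((5,5)))
cs,_=cv2.findContours(m,0,2);k=max(cs,key=cv2.contourArea);P=np.array([ray("top",(p[0][1],p[0][0]),14)[:2] for p in k]).astype(np.float32);print("plate",cv2.minEnclosingCircle(P),cv2.fitEllipse(P))
to([400,-263,100],np.pi)
E
```

```text
[466.1 306.6 163.7] [ 0.6 -0.5 -1.6]
top 0.74 [134.2 178.4] [596.8 310.9  67. ]
top 0.71 [131.  149.3] [604.1 388.3  67. ]
top 0.6 [149.1 387.7] [ 580.3 -263.2    3. ]
scene 0.86 [272.1 443.1] [619.8 426.9  67. ]
scene 0.72 [299.  429.6] [696.5 395.2  67. ]
scene 0.68 [254.  379.5] [589.6 306.8  67. ]
scene 0.81 [243.4 132.6] [ 588.1 -263.5    3. ]
plate ((587.9137573242188, -270.0049743652344), 104.03707122802734) ((586.9346313476562, -271.5574951171875), (198.57723999023438, 204.8649139404297), 49.82514190673828)
units [  3.2 -22.7   0.4] twist 0.23 x-axis yaw -178.6 q [ 0.6  0.4 -0.1  1.   0.   0.6] t 9.35
```

View pics/v6.png

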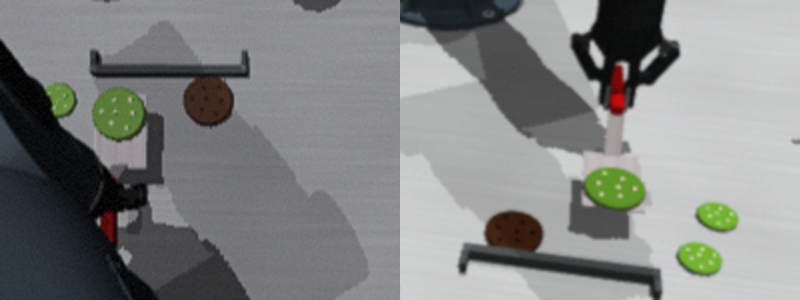

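The biscuit rides on the blade near its front edge, about 6 mm over it, clear of the bench and the gripper. I'll carry it gently in one smooth, ramped sweep.

Call:
{"fn": "arm_command", "kwargs": {
  "motion": [
    [0, -0.2, 0, 0, 0],
    [0, -0.6, 0, 0, 0],
    [0, -1.2, 0, 0, 0],
    [0, -2, 0, 0, 0],
    [0, -3, 0, 0, 0],
    [0, -4, 0, 0, 0],
    [0, -5, 0, 0, 0],
    [0, -6, 0, 0, 0]
  ]
}}

```text
time: 10.02
tcp_pos: [470.1, 154.2, 163.7]
tool_rot: [0.0, -0.012, 1.0, -0.0]
force: [-0.0, -0.2, -2.4]
finger_gap: 16.3
gripper_force: 98.2
```

Call:
{"fn": "arm_command", "kwargs": {
  "motion": [
    [0.1, -1, 0, 0, 0],
    [0.35, -2, 0, 0, 0],
    [0.75, -3, 0, 0, 0],
    [1.25, -4, 0, 0, 0],
    [1.75, -5, 0, 0, 0],
    [2.2, -6, 0, 0, 0],
    [2.55, -7, 0, 0, 0],
    [2.8, -8, 0, 0, 0]
  ]
}}

```text
time: 10.68
tcp_pos: [403.6, -47.0, 163.7]
tool_rot: [-0.0, -0.012, 1.0, -0.0]
force: [0.1, -0.3, -2.6]
finger_gap: 16.4
gripper_force: 98.2
```

Call:
{"fn": "arm_command", "kwargs": {
  "motion": [
    [0, -1, 0, 0, 0],
    [0, -2, 0, 0, 0],
    [0, -3, 0, 0, 0],
    [0, -4, 0, 0, 0],
    [0, -5, 0, 0, 0],
    [0, -5.9, 0, 0, 0],
    [0, -6.7, 0, 0, 0],
    [0, -7.3, 0, 0, 0]
  ]
}}

```text
time: 11.35
tcp_pos: [408.7, -229.8, 163.7]
tool_rot: [0.0, -0.011, 1.0, -0.0]
force: [-0.3, 0.8, -0.7]
finger_gap: 16.6
gripper_force: 98.2
```

Call:
{"fn": "arm_command", "kwargs": {
  "motion": [
    [0, -0.5, 0, 0, 0],
    [0, -0.9, 0, 0, 0],
    [0, -1.25, 0, 0, 0],
    [0, -1.45, 0, 0, 0],
    [0, -1.55, 0, 0, 0],
    [0, -1.6, 0, 0, 0],
    [0, -1.6, 0, 0, 0]
  ]
}}

```text
time: 11.93
tcp_pos: [411.0, -267.3, 163.6]
tool_rot: [-0.0, -0.013, 1.0, 0.0]
force: [-0.2, 1.0, -2.0]
finger_gap: 16.3
gripper_force: 98.2
```

```bash
python3 - <<'E'
from h import *
np.set_printoptions(precision=1,suppress=True)
s=state();print(s["tcp_pos"],s["force"],s["time"])
a=save("top","top7");c=save("scene","scene7");w=save("wrist","w7")
for cam,im in(("top",a),("scene",c)):
  i=im.astype(int);r,g,b=i[...,0],i[...,1],i[...,2];m=((g>r+20)&(g>b+45)).astype(np.uint8);m[:,:60 if cam=="scene" else 300]=0;m[:,250 if cam=="scene" else 450:]=0
  cs,_=cv2.findContours(cv2.morphologyEx(m,cv2.MORPH_CLOSE,np.ones((5,5))),0,2)
  if cs:
    k=max(cs,key=cv2.contourArea);P=np.array([ray(cam,(p[0][1],p[0][0]),68)[:2] for p in k]).astype(np.float32);print(cam,"green",cv2.minEnclosingCircle(P))
  for r in tip_of("plate",cam):print(cam,round(r["confidence"],2),np.array(r["point"]),ray(cam,r["point"],3))
cv2.imwrite("pics/v7.png",np.hstack([cv2.resize(a[80:230,290:490],(400,300),interpolation=cv2.INTER_CUBIC),cv2.resize(c[130:300,60:287],(400,300),interpolation=cv2.INTER_CUBIC)])[:,:,::-1])
E
```

```text
[ 411.  -267.3  163.6] [-0.2  1.  -2. ] 11.9333
top green ((535.396240234375, -261.6238708496094), 33.01044464111328)
top 0.74 [146.8 389.8] [ 587.  -269.1    3. ]
scene green ((539.616455078125, -260.3187561035156), 36.20582580566406)
scene 0.58 [247.2 132.4] [ 601.2 -256.8    3. ]
```

View pics/v7.png

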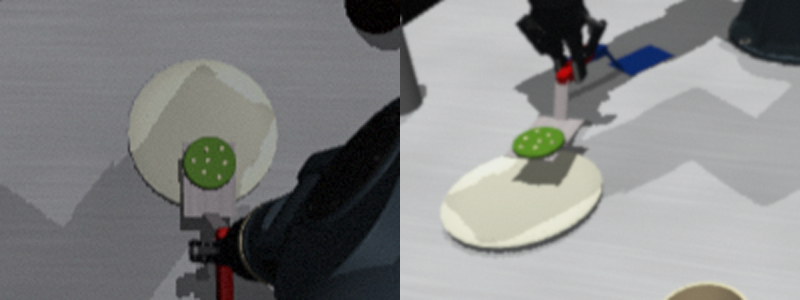

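The biscuit is on the blade at about (536,-261), just short of the plate centre at about (587,-266). This interface can't tilt the tool, so I'll lower to just above the rim, creep forward, then snap the blade back so inertia slides the biscuit off from about 14 mm up.

Call:
{"fn": "arm_command", "kwargs": {
  "motion": [
    [0, 0, 0.15, 0, 0],
    [0, 0, 0.45, 0, 0],
    [0, 0, 0.8, 0, 0],
    [0, 0, 1.15, 0, 0],
    [0, 0, 1.4, 0, 0],
    [0, 0, 1.5, 0, 0],
    [0, 0, 1.5, 0, 0],
    [0, 0, 1.5, 0, 0]
  ]
}}

```text
time: 12.85
tcp_pos: [411.0, -267.5, 126.1]
tool_rot: [-0.0, -0.012, 1.0, 0.0]
force: [0.8, 0.6, -2.1]
finger_gap: 16.4
gripper_force: 98.2
```

```bash
python3 - <<'E'
from h import *
s=state();print(s["tcp_pos"],s["force"],s["time"])
c=save("scene","scene8")
cv2.imwrite("pics/v8.png",cv2.resize(c[130:280,60:260],(800,600),interpolation=cv2.INTER_CUBIC)[:,:,::-1])
E
```

```text
[ 410.96196817 -267.47563381  126.08328412] [ 0.82689599  0.64495766 -2.09029757] 12.85
```

View pics/v8.png

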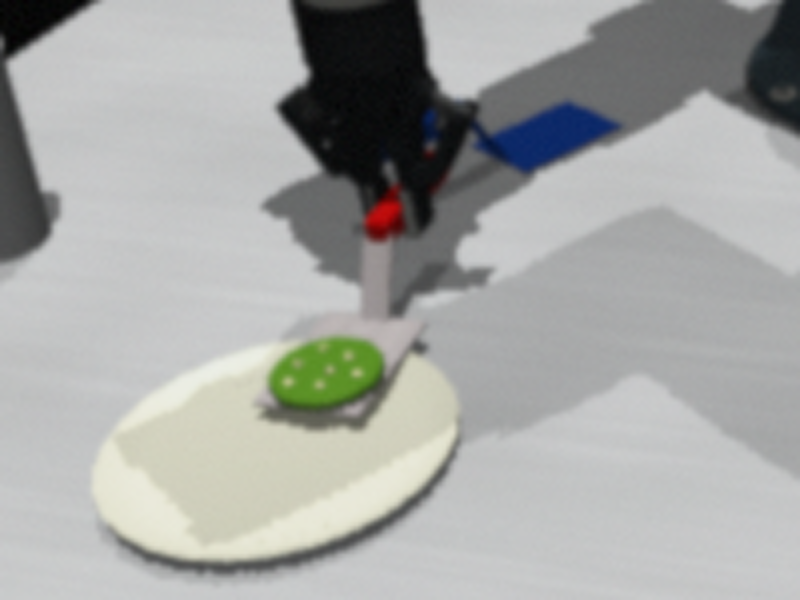

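The crop shows the biscuit on the blade, over the plate's near half and just above the rim, with no contact. That was my tenth picture, so from here on I check with numbers.

Call:
{"fn": "arm_command", "kwargs": {
  "motion": [
    [-0.12, 0, 0, 0, 0],
    [-0.44, 0, 0, 0, 0],
    [-0.96, 0, 0, 0, 0],
    [-1.7, 0, 0, 0, 0],
    [-0.04, 0, 0, 0, 0],
    [1.6, 0, 0, 0, 0],
    [3.2, 0, 0, 0, 0],
    [3.2, 0, 0, 0, 0]
  ]
}}

```text
time: 13.57
tcp_pos: [325.8, -268.2, 125.5]
tool_rot: [-0.002, -0.011, 1.0, 0.001]
force: [0.7, 0.0, -1.6]
finger_gap: 16.0
gripper_force: 98.2
```

```bash
cat > g.py <<'E'
from h import *
np.set_printoptions(precision=1,suppress=True)
s=state();print(s["tcp_pos"],s["force"],s["time"])
for cam in("top","scene"):
  im=camera(cam)
  i=im.astype(int);r,g,b=i[...,0],i[...,1],i[...,2];m=((g>r+20)&(g>b+45)).astype(np.uint8);m[:,:60 if cam=="scene" else 300]=0;m[:,250 if cam=="scene" else 450:]=0
  cs,_=cv2.findContours(cv2.morphologyEx(m,cv2.MORPH_CLOSE,np.ones((5,5))),0,2)
  if cs:
    k=max(cs,key=cv2.contourArea);P=np.array([ray(cam,(p[0][1],p[0][0]),13)[:2] for p in k]).astype(np.float32);print(cam,"green",cv2.minEnclosingCircle(P),cv2.fitEllipse(P)[1])
    px=im[m>0];print("pale dots px",((i.min(2)>110)&(cv2.drawContours(np.zeros(m.shape,np.uint8),[k],-1,1,-1)>0)).sum())
  for r in tip_of("plate",cam):print(cam,round(r["confidence"],2),np.array(r["point"]),ray(cam,r["point"],3))
  for t,z in (("matcha_mid",10),("turner_grip",72)):
    for r in tip_of(t,cam):print(cam,t,round(r["confidence"],2),np.array(r["point"]),ray(cam,r["point"],z))
E
python3 g.py
```

```text
[ 325.8 -268.2  125.5] [ 0.7  0.  -1.6] 13.5667
top green ((590.1801147460938, -261.6295471191406), 33.61377716064453) (64.21891784667969, 65.56451416015625)
pale dots px 7
top 0.75 [145.5 386.5] [ 590.5 -259.8    3. ]
top matcha_mid 0.74 [146.4 387.7] [ 586.4 -261.1   10. ]
top matcha_mid 0.72 [238.4 393.6] [ 329.5 -277.1   10. ]
top matcha_mid 0.68 [131.  149.9] [618.8 406.5  10. ]
top matcha_mid 0.46 [157.7 139.1] [542.6 433.8  10. ]
top turner_grip 0.72 [240.5 393.5] [ 325.2 -258.    72. ]
top turner_grip 0.72 [268.9 416.2] [ 253.  -316.6   72. ]
scene green ((591.1143798828125, -262.0895080566406), 36.6281852722168) (67.25191497802734, 70.97854614257812)
pale dots px 25
scene 0.85 [242.9 133.1] [ 586.1 -263.3    3. ]
scene 0.18 [167.5 170.2] [ 218.  -336.8    3. ]
scene matcha_mid 0.98 [241.6 129.5] [ 590.9 -268.4   10. ]
scene matcha_mid 0.83 [271.  440.5] [552.2 440.9  10. ]
scene matcha_mid 0.71 [294.3 427.6] [627.2 408.2  10. ]
scene turner_grip 0.92 [167.3 170.7] [ 332.6 -270.2   72. ]
```

The biscuit is on the plate at about (590,-262), within about 6 mm of the centre, level and dotted side up. Now I'll move the turner clear and lay it down.

Call:
{"fn": "arm_command", "kwargs": {
  "motion": [
    [0, 0.2, -0.8, 0, 0],
    [0, 1, -1.5, 0, 0],
    [0, 2.2, -1.5, 0, 0],
    [-0.5, 3.6, -1.5, 0, 0],
    [-1, 5, -1.5, 0, 0],
    [-1.5, 6.4, -1.5, 0, 0],
    [-2, 7.8, -1.5, 0, 0],
    [-2.5, 9, -1.5, 0, 0]
  ]
}}

```text
time: 14.63
tcp_pos: [388.4, -40.5, 163.8]
tool_rot: [0.0, -0.013, 1.0, 0.0]
force: [1.3, -1.0, -1.3]
finger_gap: 16.3
gripper_force: 98.3
```

Call:
{"fn": "arm_command", "kwargs": {
  "motion": [
    [0, 0.5, 0.3, 0, 0],
    [0, 0.8, 0.9, 0, 0],
    [0, 0.8, 1.5, 0, 0],
    [0, 0.8, 1.9, 0, 0],
    [0, 0.8, 2.1, 0, 0],
    [0, 0.8, 2.1, 0, 0],
    [0, 0.8, 2.1, 0, 0]
  ]
}}

```text
time: 15.22
tcp_pos: [387.7, -22.9, 111.4]
tool_rot: [-0.0, -0.012, 1.0, 0.0]
force: [0.1, -0.2, -0.8]
finger_gap: 16.5
gripper_force: 98.3
```

Call:
{"fn": "arm_command", "kwargs": {
  "motion": [
    [0, 0, 0.1, 0, 0],
    [0, 0, 0.17, 0, 0],
    [0, 0, 0.17, 0, 0],
    [0, 0, 0.17, 0, 0]
  ],
  "squeeze": 20
}}

```text
time: 15.55
tcp_pos: [387.9, -23.1, 107.3]
tool_rot: [0.001, -0.012, 1.0, -0.0]
force: [1.0, -1.1, 0.4]
finger_gap: 16.4
gripper_force: 98.8
```

Call:
{"fn": "arm_command", "kwargs": {
  "motion": [
    [0, 0, 0, 0, 20],
    [0, 0, 0, 0, 30],
    [0, 0, 0, 0, 50],
    [0, 0, 0, 0, 70],
    [0, 0, 0, 0, 80],
    [0, 0, 0, 0, 80],
    [0, 0, 0, 0, 80],
    [0, 0, 0, 0, 80]
  ]
}}

```text
time: 16.22
tcp_pos: [387.4, -23.0, 106.9]
tool_rot: [0.0, -0.012, 1.0, -0.0]
force: [-0.4, 0.3, -0.1]
finger_gap: 79.9
gripper_force: 0.0
```

Call:
{"fn": "arm_command", "kwargs": {
  "motion": [
    [0, 0, -0.5, 0, 80],
    [0, 0, -1.5, 0, 80],
    [0, 0, -3, 0, 80],
    [0, 0, -4.5, 0, 80],
    [0, 0, -6, 0, 80],
    [0, 0, -6, 0, 80],
    [0, 0, -6, 0, 80]
  ]
}}

```text
time: 16.8
tcp_pos: [388.4, -23.0, 258.6]
tool_rot: [0.002, -0.012, 1.0, -0.0]
force: [-0.4, -0.7, -0.5]
finger_gap: 80.2
gripper_force: 0.0
```

```bash
sed -i 's/,72)/,52)/' g.py; python3 g.py; python3 - <<'E'
from h import *
camera("wrist")
for r in tip_of("turner_grip","wrist"):print("wrist",r["confidence"],ray("wrist",r["point"],52))
E
```

```text
[388.4 -23.  258.6] [-0.4 -0.7 -0.5] 16.8
top green ((601.1043701171875, -263.93914794921875), 31.229543685913086) (24.921789169311523, 64.49759674072266)
pale dots px 2
top 0.96 [146.7 384.4] [ 587.  -253.8    3. ]
top 0.63 [145.  388.9] [ 592.1 -266.6    3. ]
top matcha_mid 0.79 [158.9 139.1] [539.3 433.7  10. ]
top matcha_mid 0.72 [143.2 385.4] [ 595.4 -254.7   10. ]
top matcha_mid 0.61 [131.3 150.7] [617.9 404.2  10. ]
top turner_grip 0.78 [265.3 415.8] [ 260.4 -322.9   52. ]
scene green ((590.3351440429688, -261.371337890625), 36.76374053955078) (67.28096771240234, 71.47759246826172)
pale dots px 31
scene 0.58 [243.7 132.5] [ 589.2 -263.2    3. ]
scene 0.27 [190.2 252.2] [301.  -44.7   3. ]
scene matcha_mid 0.6 [271.7 442.2] [553.8 444.2  10. ]
scene matcha_mid 0.58 [242.8 129.4] [ 595.1 -266.3   10. ]
scene matcha_mid 0.55 [297.8 428.5] [636.6 409.1  10. ]
scene turner_grip 0.73 [160.5 168.5] [ 260.4 -314.1   52. ]
scene turner_grip 0.67 [188.6 251.7] [369.1 -25.   52. ]
scene turner_grip 0.19 [242.1 136.3] [ 635.  -216.9   52. ]
wrist 0.71 [385.43966918 -22.9164809   52.        ]
```

```bash
python3 -c "
from workcell import *
print(finish_job())"
```

```text
the job is handed in; nothing more can be done
None
```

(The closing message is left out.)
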